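Load and close a two-button carving clamp

ROBOT

A 6-joint arm with a two-finger parallel gripper is mounted at the origin on a cart in front of the work surface, level with it; the furniture and walls round the work are solid. World frame = base frame: x ahead of the robot, y to its left, z up, the work surface at z = 0. Lengths are in m, angles in rad, forces in N, time in s.
With the tool pointing down it reaches from about 0.3 to 0.85 m from the base axis. Payload 4.2 kg.
Tool frame: the origin (TCP) lies midway between the tips of the shut fingers; the grasp point (between the pads) lies 19 mm behind it; z points along the fingers, y is the line along which they close (so a half turn about z gives the same grasp; the last joint's range is limited). The gripper opens to 91 mm and grips with 3 to 60 N. Pads are 32 mm wide; open, the fingers measure 118 mm over their backs; the gripper's body (76 mm by 178 mm) begins 60 mm behind the grasp point.
Start: joints at [-1.205, 0.32, 1.565, -0, 1.257, -0.02], TCP at [0.216, -0.533, 0.193] pointing down, gripper open.
Joint ranges: [-3.11, 3.11], [-0.84, 2.01], [0.21, 2.61], [-1.34, 4.49], [0.05, 2.63], [-2.56, 2.56]. Speed limits (rad/s): [2.57, 2.57, 3.14, 3.14, 3.14, 3.14].

INTERFACE

Orientations are given as a 3x3 rotation matrix whose columns are the frame's x, y, z axes.
In Python, from station import bot gives the robot as it stands. Calls block until the motion is done:
- bot.movep(position, orientation): joint-space move of the TCP to a pose.
- bot.line_to(position, ori=None, velocity=0.15): straight line of the TCP; ori=None keeps the orientation; velocity is the mean speed in m/s.
- bot.move_j(angles): joint-space move.
- bot.command_gripper(opening, grip_force=None): finger opening in m; grip_force is the grip in N (None keeps the last); returns when the fingers have stopped.
- bot.pause(seconds).
- bot.inverse_kinematics(position, orientation): joint angles nearest the present ones, or None.
- bot.observe(): the state.
- bot.get_image(name): name is "side" or "top" or "wrist"; returns the picture (420x560x3 uint8, red, green, blue); there is no depth.
- bot.camera_model(name): a dict with "camera_matrix" (3x3 intrinsics, pixels), "extrinsics" (4x4, takes a point from world to camera coordinates). Camera axes: x right, y down, z forward; pixel columns grow to the right and rows downward; lengths in m; the calibration is good to about 2 mm. A picture is of the moment at which its call begins: read the wrist's pose just before it. camera_model takes no time and is no camera call; for the wrist camera it gives the pose at the moment of the call.
A pose or a line that the arm cannot do raises bot.IKError and nothing moves.
- bot.job_done(): hands the job in; it is judged then, once.
The state is a dict: "t": time; "q": joint angles; "joint_vel": joint speeds; "effort": joint torques, N m; "tool_pos": TCP position; "eef_rot": TCP orientation; "ft_force": force on the tool from outside, world axes, zero at the start; "wrist_torque": the same for the moment, N m; "width": finger opening in m; "grip_force": force on a finger pad.
Only numpy, scipy, OpenCV 4.12 (cv2) and the standard library are available. Lean on these libraries where they do the work, as an engineer would, in place of code of your own. Each camera call takes 0.05 s, during which the arm holds its last target. There are 200 camera calls.

TASK

Clamp the large round wooden blank for carving. Without lifting it, push the blank along the loading board in between the open jaws until it stands against the side stop; then press both black release buttons down together, one fingertip on each, keep both down until the sliding jaw has closed and stopped on the blank, and let go. Leave the small blank, the stone and the oil can alone.

Things in the scene. Friction and masses are not known exactly. Their poses are not given: they have to be found in the camera images.
- fixture: the clamp, screwed to the bench. Origin on the bench top under the middle of the jaws; z up, x from spring case to fixed jaw (about away from the robot), y along the jaws to the side stop (about to the left). Bed 12 mm thick: dark steel base x -129..61, y -60..60 mm, and level with it a pale wooden loading board x -47..61, y -166..-60 mm
- case_top (a point): middle of the top of the grey spring case, 48 mm above the bench (51 mm at the button collars), at fixture x = -96.5, y = 0; the case is 54 mm along fixture x, 94 mm along y
- side_stop (a point): foot of the side stop's face: an upright steel angle facing fixture -y at y = +34 mm, x = -12 to +32 mm, top 38 mm above the bench
- fixed_jaw_face (a point): middle of the cork face of the grey fixed jaw, at fixture x = +41 mm, looking to -x; the jaw reaches y = -31 to +31 mm and 32 mm above the bed; at its -y end a lip flares outwards to y = -47 mm as a lead-in
- sliding_jaw: sliding part: grey jaw, mirror of the fixed one, with two bars through the spring case; its origin is the fixture's origin plus the travel along fixture x
- sliding_jaw_face (a point): middle of the sliding jaw's cork face, at fixture x = -41 mm when open: the jaws start 82 mm apart
- jaw_travel (a joint): closing travel of the sliding jaw, m; 0 = open. A 6.5 N spring drives it, a damper slows it to 5 mm/s. One toothed bar with a pawl under each button: it runs only while both buttons are about 4 mm or more down, and catches at a tooth (0, 4.5, 9 mm) if either comes up. It meets a loaded blank at about 14.4 mm, 3 s after both go down; if empty it shuts to 30 mm and the robot cannot reopen it
- pull_bar (a point): middle of the dark bar behind the spring case, 100 mm along fixture y, 12 mm thick, 26 mm above the bench; part of the sliding jaw, not needed here
- button_left (a joint): travel of the button at the fixture's y = +31 mm, m: 0 up, 0.006 fully down; springs up by itself (1.5 N at the start, 2.5 N fully down, then a solid stop; both together 3 to 5 N)
- button_right (a joint): the same for the button at y = -31 mm
- button_left_top (a point): middle of the top of the left button: black cap, 26 mm along fixture x by 24 mm along fixture y, top 58 mm above the bench when up, 10 mm above the spring case. The two caps are 62 mm apart between centres along fixture y: clear gap 38 mm, 86 mm over all
- button_right_top (a point): the same for the right button
- blank_seat (a point): point on the bed where the middle of the blank's underside stands when the blank is clamped: x = +7, y = 0, z = 12 mm of the fixture. Before clamping it may stand anywhere between the jaws in x
- blank: round blank of dark wood, whitish primed top, diameter 67 mm, height 35 mm, about 0.08 kg; origin at the middle of its underside. Starts on the loading board, 84 to 122 mm short of the seat along fixture y, up to 6 mm off the jaws' middle line. Against the side stop its middle is at fixture y = 0. It stays where it is pushed
- small_blank: smaller round blank of plain pale wood, diameter 51 mm, 28 mm high, on the bench to the right of the spring case; origin under its middle; not part of this job
- slip: flat reddish brown stone, 48 x 90 x 17 mm, on the bench to the left of the spring case; origin under its middle
- oiler: red oil can with bent spout, diameter 64 mm, 151 mm high, on the bench to the left of the jaws; origin under its middle
Mind the look-alikes: they are no part of the job. Leave any green or purple look-alike of the blank alone.

How it is judged:
On the way, in this order (a step that is already met when the one before it is completed fails the run):
1. the blank stands between the open jaws within 4 mm of the side stop, jaw still open (y of blank in the frame of fixture between -0.004 and 0.004 m and x of blank in the frame of fixture between -0.009 and 0.009 m and value of joint jaw_travel below 0.002 m), for 0.2 s.
2. both buttons are pressed down together by the fingers and the jaw runs (value of joint each of button_left, button_right above 0.004 m and contact force between fixture and the fingers above 1 N and velocity of joint jaw_travel above 0.001 m/s), for 0.2 s.
3. both buttons are still held down when the jaw has stopped on the blank (value of joint each of button_left, button_right above 0.004 m and contact force between sliding_jaw and blank above 4 N and velocity of joint jaw_travel below 0.0005 m/s), for 0.1 s.
At the end, for the whole second after the job is handed in: the blank stands flat on the bed, at rest, within 5 mm of the side stop and 7 mm of its seat, the sliding jaw presses it against the fixed jaw with more than 4 N, and both buttons have come up again (less than 1.5 mm down) (contact force between sliding_jaw and blank above 4 N and y of blank in the frame of fixture between -0.005 and 0.005 m and distance between blank and blank_seat below 0.007 m and angle between blank's own z axis and vertical below 0.06 rad and linear speed of blank below 0.01 m/s and value of joint each of button_left, button_right below 0.0015 m); the robot touches nothing.
It fails at once if the blank is lifted or tipped (more than 6 mm off the bed or 0.25 rad) (z of blank in the frame of fixture above 0.018 m or angle between blank's own z axis and vertical above 0.25 rad).
It fails at once if the small blank, the stone or the oil can is moved more than 15 mm (distance of any of small_blank, slip, oiler from where it was at the start of the episode above 0.015 m).
It also fails if it takes over 48 s, if anything falls off the work surface, if the arm or the gripper's body presses on something with over 40 N, if the wrist force passes 120 N, or if a joint passes its speed limit or range.

## Working session

There is one attempt and no reset: what is moved stays moved. The work goes in short steps, each a Python script; the robot and the scene stay as the last script left them, time stands still between calls to the robot, and variables do not carry over. Pictures are saved under pics/ and viewed, at most 13 in all, crops included, and the job is handed in when it is done.

```bash
mkdir -p pics; ls
python3 - <<'E'
from station import bot
import cv2
for n in("top","side"):
    im=bot.get_image(n); cv2.imwrite(f"pics/{n}0.png",im[:,:,::-1]); c=bot.camera_model(n); print(n,c)
o=bot.observe();print(o['t'],o['tool_pos'],o['eef_rot'],o['width'])
E
```

```text
pics
top {'camera_matrix': array([[491.25876125,   0.        , 283.06684546],
       [  0.        , 491.25876125, 214.98856946],
       [  0.        ,   0.        ,   1.        ]]), 'extrinsics': array([[ 0.01561174, -0.99957352,  0.02467911,  0.03102701],
       [-0.98256586, -0.01990988, -0.18484571,  0.51359874],
       [ 0.18525823, -0.02136309, -0.98245764,  1.11777561],
       [ 0.        ,  0.        ,  0.        ,  1.        ]])}
side {'camera_matrix': array([[390.187037  ,   0.        , 281.81585836],
       [  0.        , 390.187037  , 209.85815861],
       [  0.        ,   0.        ,   1.        ]]), 'extrinsics': array([[-0.99653169, -0.08320051,  0.00150395,  0.5180749 ],
       [-0.0446711 ,  0.5196237 , -0.85322664,  0.06231805],
       [ 0.0702074 , -0.85033457, -0.52153814,  0.91363888],
       [ 0.        ,  0.        ,  0.        ,  1.        ]])}
0.1 [ 0.21618708 -0.53229109  0.19230572] [[ 9.26485257e-01  3.76330581e-01 -6.01916100e-04]
 [ 3.76331063e-01 -9.26484102e-01  1.46293984e-03]
 [-7.11669574e-06 -1.58191192e-03 -9.99998749e-01]] 0.09125667841908834
```

View pics/top0.png

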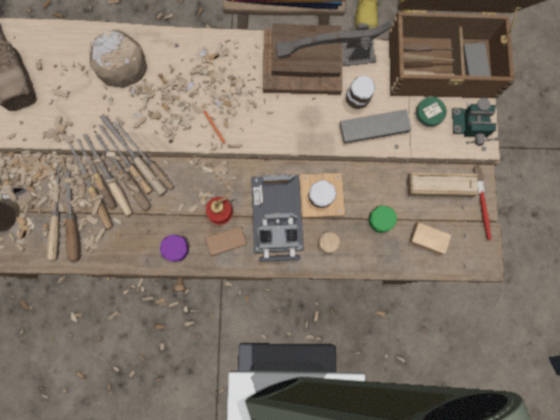

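View pics/side0.png

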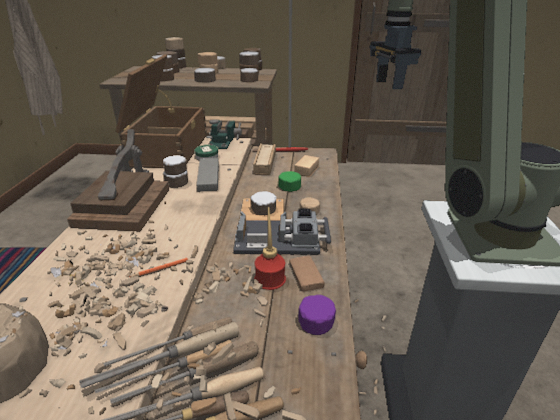

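The top view shows the clamp at about (278,218). The blank with the whitish top is on the loading board at (322,193). Look-alikes are the white-topped tub at (361,92) on the rear plank, the green one at (383,219), the purple one at (174,248) and the small pale blank at (330,242). Only the one at (322,193) is on the loading board. I'll confirm that in a crop.

Run:
```python
import cv2
im=cv2.imread("pics/top0.png")[165:270,235:365]
cv2.imwrite("pics/crop0.png",cv2.resize(im,None,fx=5.5,fy=5.5,interpolation=cv2.INTER_CUBIC))
```

```text
(no output)
```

View pics/crop0.png

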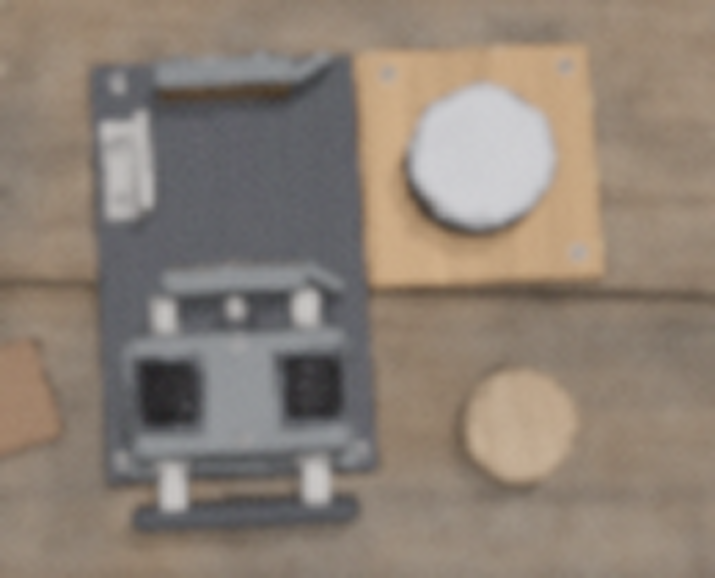

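The crop confirms it: the blank, with its whitish top and dark side, is on the pale loading board at crop (482,157). The buttons are at (170,393) and (314,387), and the base and board corners are clear. Next I fit the fixture pose.

```bash
cat > h.py <<'E'
import numpy as np
from station import bot
from scipy.optimize import least_squares
def proj(n,P,cm=None):
    c=cm or bot.camera_model(n); P=np.atleast_2d(P)
    p=P@c['extrinsics'][:3,:3].T+c['extrinsics'][:3,3]; p=p@c['camera_matrix'].T
    return p[:,:2]/p[:,2:]
def unproj(n,uv,z,cm=None):
    c=cm or bot.camera_model(n); R=c['extrinsics'][:3,:3];t=c['extrinsics'][:3,3]
    d=R.T@np.linalg.solve(c['camera_matrix'],[*uv,1]); o=-R.T@t
    return o+d*(z-o[2])/d[2]
def Rz(a): return np.array([[np.cos(a),-np.sin(a),0],[np.sin(a),np.cos(a),0],[0,0,1]])
def fitfix(n,F,uv,cm=None,x0=(.45,.0,0.)):
    cm=cm or bot.camera_model(n)
    f=lambda s:(proj(n,F@Rz(s[2]).T+[s[0],s[1],0],cm)-uv).ravel()
    r=least_squares(f,x0,loss='soft_l1'); return r.x,r.fun.reshape(-1,2)
E
python3 - <<'E'
from h import *
C=np.array([(94,66),(113,485),(376,468),(354,57),(587,45),(604,275),(371,287),(170,393),(314,387)],float)
uv=(C+.5)/5.5-.5+[235,165]
F=np.array([(61,60,12),(-129,60,12),(-129,-60,12),(61,-60,12),(61,-166,12),(-47,-166,12),(-47,-60,12),(-96.5,31,58),(-96.5,-31,58)])/1e3
s,r=fitfix("top",F,uv);print(s,r.round(2))
b=unproj("top",(np.array([482,157])+.5)/5.5-.5+[235,165],.047);print(b,Rz(s[2]).T@(b-[s[0],s[1],0]))
E
```

```text
[0.55844893 0.05666731 0.06889384] [[-0.8  -0.13]
 [-1.    0.03]
 [ 0.88  0.62]
 [ 0.22 -0.67]
 [ 0.24 -0.4 ]
 [ 0.45  0.29]
 [-0.26  0.18]
 [-0.15  0.08]
 [ 0.22 -0.13]]
[ 0.56827107 -0.05286806  0.047     ] [ 0.0022585  -0.10995168  0.047     ]
```

```bash
cat >> h.py <<'E'
S=np.array([0.55845,0.05667,0.06889])
def W(x,y,z,s=None): 
    s=S if s is None else s
    return Rz(s[2])@np.array([x,y,z])+[s[0],s[1],0]
def O(k,s=None):  # tool y at angle k*90deg from fixture x
    s=S if s is None else s
    a=s[2]+k*np.pi/2; y=np.array([np.cos(a),np.sin(a),0]); z=np.array([0,0,-1.]); return np.column_stack([np.cross(y,z),y,z])
E
python3 - <<'E'
from h import *; import cv2
for n,uv,z in(("oiler",(219,212),.04),("green",(383,219),.035),("small",(329.7,242.3),.028)):
    b=unproj("top",uv,z);print(n,Rz(S[2]).T@(b-[S[0],S[1],0]))
for k in(0,2): print(k,bot.inverse_kinematics(W(.002,-.185,.022),O(k)),bot.inverse_kinematics(W(0,-.046,.022),O(k)))
for k in(1,-1): print(k,bot.inverse_kinematics(W(-.0965,0,.053),O(k)))
k=min((0,2),key=lambda k:abs(bot.inverse_kinematics(W(.002,-.185,.022),O(k))[5]))
bot.command_gripper(.030,10)
bot.movep(W(.0,-.185,.16),O(k)); print('k',k)
cm=bot.camera_model("wrist");im=bot.get_image("wrist");cv2.imwrite("pics/w1.png",im[:,:,::-1])
o=bot.observe();print(o['t'],o['tool_pos'],o['width'])
np.savez('w1.npz',**cm)
F=np.array([(61,-60,12),(61,-166,12),(-47,-166,12),(-47,-60,12),(-96.5,-31,58),(0,-110,47)])/1e3
print(proj("wrist",[W(*f) for f in F],cm).round(1))
E
```

```text
oiler [-0.03045667  0.13858535  0.04      ]
green [-0.06568379 -0.2534688   0.035     ]
small [-0.11471237 -0.12191122  0.028     ]
0 [-2.38885226e-01  4.92752325e-01  1.76237329e+00 -4.44089210e-16
  8.86467037e-01 -3.07775226e-01] [-1.28361290e-03  4.60166223e-01  1.82414762e+00 -4.44089210e-16
  8.57278810e-01 -7.01736129e-02]
2 None None
1 [ 8.30824830e-02  2.93453293e-01  2.00862281e+00 -4.44089210e-16
  8.39516554e-01 -1.55660384e+00]
-1 [ 8.30824830e-02  2.93453293e-01  2.00862281e+00 -4.44089210e-16
  8.39516554e-01  1.58498881e+00]Traceback (most recent call last):
  File "<stdin>", line 6, in <module>
  File "<stdin>", line 6, in <lambda>
TypeError: 'NoneType' object is not subscriptable
```

Run:
```python
from h import *; import cv2
bot.command_gripper(.030,10)
bot.movep(W(.0,-.185,.16),O(0))
cm=bot.camera_model("wrist");im=bot.get_image("wrist");cv2.imwrite("pics/w1.png",im[:,:,::-1])
o=bot.observe();print(o['t'],o['tool_pos'],W(0,-.185,.16),o['width'])
np.savez('w1.npz',**cm)
F=np.array([(61,-60,12),(61,-166,12),(-47,-166,12),(-47,-60,12),(-96.5,-31,58),(0,-110,47)])/1e3
print(proj("wrist",[W(*f) for f in F],cm).round(1))
```

```text
3.125 [ 0.5709962  -0.12893533  0.16010079] [ 0.57118457 -0.12789118  0.16      ] 0.029787395301969524
[[342.9  70.1]
 [337.6 174.3]
 [239.8 174.4]
 [235.6  70.2]
 [167.1  25. ]
 [282.3 122.3]]
```

View pics/w1.png

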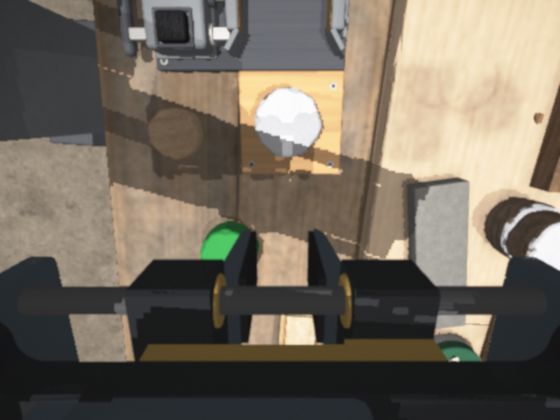

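The wrist view shows the board corners near (239,70), (345,70), (343,174) and (239,174). The blank top is at (288,122) and the right button at (172,27). I'll read these closer in a crop.

Run:
```python
import cv2
im=cv2.imread("pics/w1.png")[0:190,120:370]
cv2.imwrite("pics/crop1.png",cv2.resize(im,None,fx=3.1,fy=3.1,interpolation=cv2.INTER_CUBIC))
```

```text
(no output)
```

View pics/crop1.png

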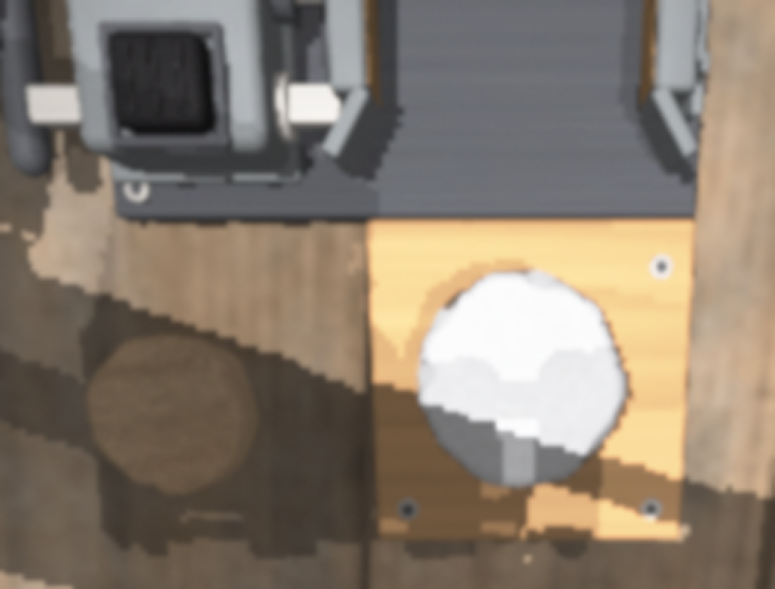

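Base and board corners are at crop (696,216), (686,541), (376,540), (368,217) and (117,215). The button is at (162,81) and the blank top at (523,378). I refit with both cameras.

Run:
```python
from h import *
cm=dict(np.load('w1.npz'))
C=np.array([(696,216),(686,541),(376,540),(368,217),(117,215),(162,81)],float)
f=lambda C:(C+.5)/3.1-.5+[120,0]
F=np.array([(61,-60,12),(61,-166,12),(-47,-166,12),(-47,-60,12),(-129,-60,12),(-96.5,-31,58)])/1e3
s,r=fitfix("wrist",F,f(C),cm,S);print(s,r.round(2))
for u in((523,378),): 
    b=unproj("wrist",f(np.array(u)),.047,cm);print(b)
    for q in(s,S,(s+S)/2): print(Rz(q[2]).T@(b-[q[0],q[1],0]))
```

```text
[0.56153799 0.05722992 0.06726099] [[ 1.7   0.46]
 [-0.74 -0.11]
 [ 1.38  0.18]
 [ 0.18  0.1 ]
 [-0.34  0.71]
 [-1.2  -1.5 ]]
[ 0.57164916 -0.05200286  0.047     ]
[ 0.00274674 -0.10966536  0.047     ]
[ 0.0056873  -0.10932366  0.047     ]
[ 0.00421688 -0.10949328  0.047     ]
```

```bash
sed -i 's/^S=.*/S=np.array([0.5600,0.05695,0.0681])/' h.py
python3 - <<'E'
from h import *; import cv2
R=O(0)
bot.line_to(W(.001,-.19,.16),R); bot.line_to(W(.001,-.19,.023),velocity=.1)
f0=bot.observe()['ft_force']
fy=Rz(S[2])[:,1]
bot.line_to(W(.001,-.16,.023),velocity=.06)
bot.line_to(W(.001,-.054,.023),velocity=.04)
y=-.054
while y<-.038:
    o=bot.observe(); f=(o['ft_force']-f0)@fy
    p=Rz(S[2]).T@(o['tool_pos']-[S[0],S[1],0])
    print(round(y,4),p.round(4),f.round(2),round(o['t'],2))
    if f<-2.5: break
    y+=.001; bot.line_to(W(.001,y,.023),velocity=.01)
cv2.imwrite("pics/w2.png",bot.get_image("wrist")[:,:,::-1]); cv2.imwrite("pics/t2.png",bot.get_image("top")[:,:,::-1])
np.savez('w2.npz',**bot.camera_model("wrist"))
E
```

```text
-0.054 [ 0.001  -0.0541  0.023 ] 0.02 8.34
-0.053 [ 0.001 -0.053  0.023] -0.57 8.59
-0.052 [ 0.001  -0.0519  0.023 ] 0.08 8.84
-0.051 [ 0.001  -0.0509  0.023 ] 0.69 9.09
-0.05 [ 0.001  -0.0499  0.023 ] -0.15 9.34
-0.049 [ 0.001  -0.0489  0.023 ] -0.3 9.59
-0.048 [ 0.001  -0.0479  0.023 ] -0.07 9.84
-0.047 [ 0.001  -0.0469  0.023 ] -0.55 10.09
-0.046 [ 0.001  -0.0463  0.023 ] -2.8 10.34
```

View pics/w2.png

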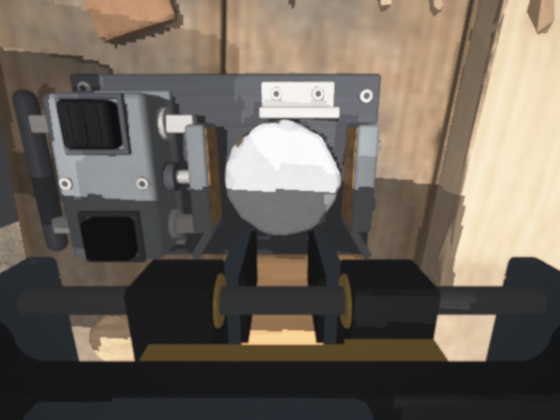

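The blank now stands against the side stop, with its top at (283,178). It is centred between the cork faces, which are at about u=210 and u=352. The buttons are at (91,123) and (109,238). Now I back off, move over the case and check the alignment of the buttons.

Run:
```python
from h import *; import cv2
cm=dict(np.load('w2.npz'))
for uv in((91,123),(109,238)):
    b=unproj("wrist",uv,.058,cm); print(Rz(S[2]).T@(b-[S[0],S[1],0]))
bot.line_to(W(.001,-.075,.023),velocity=.08); bot.line_to(W(.001,-.075,.15),velocity=.2)
bot.command_gripper(.0485,20)
bot.movep(W(-.0965,0,.12),O(1))
cm=bot.camera_model("wrist");im=bot.get_image("wrist");cv2.imwrite("pics/w3.png",im[:,:,::-1]);np.savez('w3.npz',**cm)
o=bot.observe();print(o['t'],o['width'],o['tool_pos'],W(-.0965,0,.12),o['ft_force'])
F=np.array([(-96.5,31,58),(-96.5,-31,58)])/1e3
print(proj("wrist",[W(*f) for f in F],cm).round(1))
```

```text
[-0.09167254  0.03212829  0.058     ]
[-0.09241471 -0.02767696  0.058     ]
13.575 0.04896154474874557 [0.46424341 0.05026521 0.12017467] [0.46372368 0.05038343 0.12      ] [1.10469456 0.25705467 0.63317198]
[[317.  214. ]
 [244.5 214.1]]
```

View pics/w3.png

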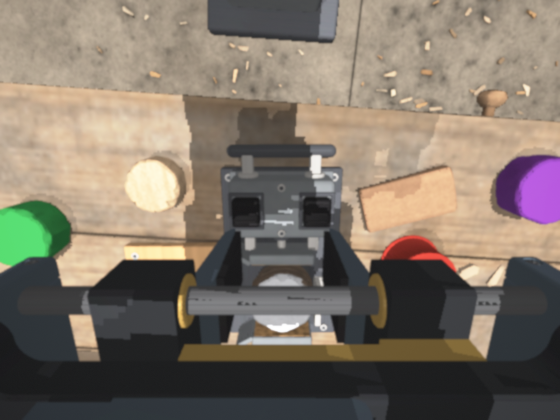

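The buttons are at (316,210) and (247,211), 3–4 px towards the robot from prediction, so I aim 2 mm nearer. Next I press, watching the force.

Run:
```python
from h import *; import cv2
x=-.0985;y=.0005
bot.line_to(W(x,y,.064),O(1),velocity=.1)
bot.pause(.2); f0=bot.observe()['ft_force']
z=.060
while z>.0495:
    bot.line_to(W(x,y,z),velocity=.02); o=bot.observe(); f=(o['ft_force']-f0)[2]
    print(round(z,4),o['tool_pos'][2].round(4),f.round(2),round(o['t'],2))
    if f>9: break
    z-=.0007
for i in range(5):
    bot.pause(1.0 if i else .5);o=bot.observe();print((o['ft_force']-f0).round(2),o['wrist_torque'].round(2),o['tool_pos'].round(4),round(o['t'],2))
cv2.imwrite("pics/t4.png",bot.get_image("top")[:,:,::-1]);cv2.imwrite("pics/w4.png",bot.get_image("wrist")[:,:,::-1])
ims=[cv2.resize(cv2.imread(p)[165:270,235:365],None,fx=3,fy=3,interpolation=cv2.INTER_CUBIC) for p in("pics/t2.png","pics/t4.png")]
cv2.imwrite("pics/cmp.png",cv2.hconcat(ims))
```

```text
0.06 0.0599 0.32 14.83
0.0593 0.0593 0.72 15.08
0.0586 0.0585 1.22 15.33
0.0579 0.0579 -0.11 15.58
0.0572 0.0571 0.52 15.83
0.0565 0.0565 0.09 16.08
0.0558 0.0558 1.11 16.33
0.0551 0.055 -0.26 16.58
0.0544 0.0544 0.5 16.83
0.0537 0.0537 0.05 17.08
0.053 0.053 0.93 17.33
0.0523 0.0523 0.07 17.58
0.0516 0.0516 0.11 17.83
0.0509 0.0509 0.21 18.08
0.0502 0.0502 1.0 18.33
0.0495 0.0495 1.23 18.58
[-0.06  0.    0.27] [ 0.12 -0.09 -0.08] [0.4617 0.0508 0.0495] 19.08
[ 0.25 -0.53  0.62] [ 0.08 -0.12 -0.03] [0.4617 0.0507 0.0495] 20.08
[0.31 0.33 1.16] [ 0.11 -0.16 -0.  ] [0.4617 0.0508 0.0495] 21.08
[-0.06  0.62  0.37] [ 0.11 -0.1   0.01] [0.4617 0.0508 0.0495] 22.08
[-0.   -0.67  0.93] [ 0.09 -0.12  0.03] [0.4617 0.0508 0.0495] 23.08
```

View pics/w4.png

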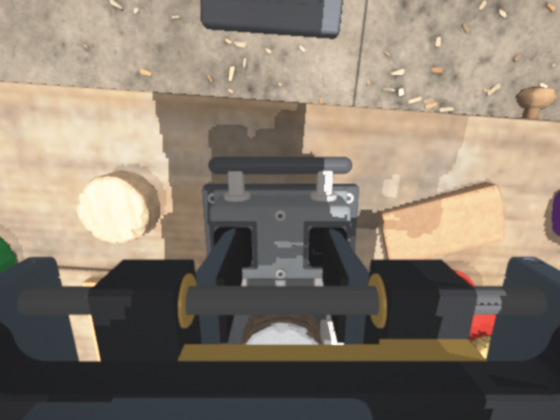

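No button force was felt, even at z=0.0495. I'll check where the visible fingertips are against the projected tip height before going on.

Run:
```python
from h import *; import cv2
cm=bot.camera_model("wrist")
x=-.0985;y=.0005
for z in(.0495,.055,.06,.07):
    print(z,proj("wrist",[W(x-.016,y+.0245,z),W(x-.016,y+.038,z),W(x-.016,y-.0245,z),W(x,y+.031,z),W(x+.016,y+.0245,z)],cm).round(0).tolist())
print('btn',proj("wrist",[W(a,b,.058) for a,b in((-.1095,.019),(-.0835,.019),(-.1095,.043),(-.0835,.043))],cm).round(0).tolist())
o=bot.observe();print(o['t'],o['eef_rot'].round(3))
im=cv2.imread("pics/w4.png")[150:350,180:380]
cv2.imwrite("pics/crop4.png",cv2.resize(im,None,fx=2.9,fy=2.9,interpolation=cv2.INTER_CUBIC))
```

```text
0.0495 [[318.0, 220.0], [339.0, 220.0], [242.0, 220.0], [327.0, 243.0], [316.0, 265.0]]
0.055 [[319.0, 223.0], [340.0, 223.0], [241.0, 223.0], [328.0, 246.0], [317.0, 269.0]]
0.06 [[320.0, 226.0], [342.0, 226.0], [240.0, 226.0], [329.0, 250.0], [318.0, 272.0]]
0.07 [[322.0, 231.0], [345.0, 231.0], [238.0, 231.0], [332.0, 256.0], [320.0, 280.0]]
btn [[310.0, 232.0], [309.0, 270.0], [348.0, 232.0], [345.0, 270.0]]
23.1833 [[-0.998 -0.068  0.   ]
 [-0.068  0.998  0.   ]
 [-0.     0.    -1.   ]]
```

View pics/crop4.png

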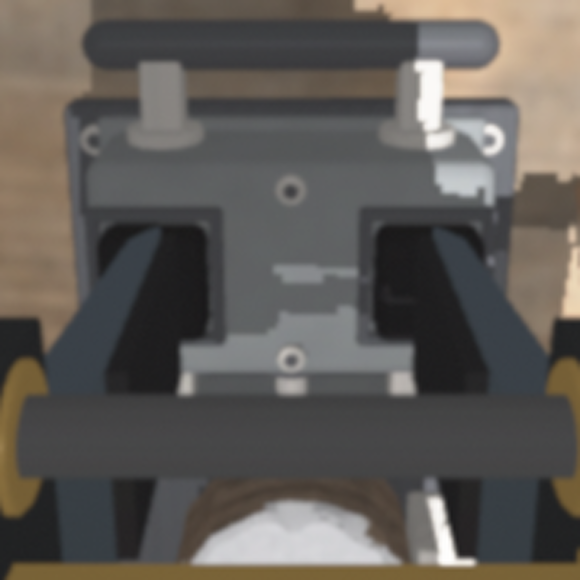

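The tips stand over the outer half of each cap, at crop (150,228) and (445,228), and haven't touched. When open they sit higher than the shut TCP. I continue down under force watch.

Run:
```python
from h import *; import cv2
x=-.0985;y=.0005
fs=[]
for i in range(4): fs.append(bot.observe()['ft_force']); bot.pause(.02)
f0=np.mean(fs,0); z=.0495
while z>.033:
    z-=.0008; bot.line_to(W(x,y,z),velocity=.02); o=bot.observe(); f=(o['ft_force']-f0)[2]
    print(round(z,4),o['tool_pos'][2].round(4),f.round(2),round(o['t'],2))
    if f>7: break
bot.pause(.5);o=bot.observe();print((o['ft_force']-f0).round(2),o['wrist_torque'].round(2),o['tool_pos'].round(4),round(o['t'],2))
cv2.imwrite("pics/w5.png",bot.get_image("wrist")[:,:,::-1])
```

```text
0.0487 0.0486 -0.58 23.5
0.0479 0.0479 0.11 23.75
0.0471 0.047 -0.06 24.0
0.0463 0.0463 1.26 24.25
0.0455 0.0454 -0.19 24.5
0.0447 0.0447 -0.13 24.75
0.0439 0.0438 0.18 25.0
0.0431 0.043 0.66 25.25
0.0423 0.0422 -0.09 25.5
0.0415 0.0415 -0.35 25.75
0.0407 0.0407 -0.42 26.0
0.0399 0.0398 0.16 26.25
0.0391 0.039 0.21 26.5
0.0383 0.0382 0.19 26.75
0.0375 0.0375 0.25 27.0
0.0367 0.0369 3.71 27.25
0.0359 0.0361 4.87 27.5
0.0351 0.0352 4.26 27.75
0.0343 0.0344 5.12 28.0
0.0335 0.0335 4.93 28.25
0.0327 0.0327 4.25 28.5
[-0.71 -0.51  4.73] [ 0.05  0.1  -0.04] [0.4617 0.0507 0.0327] 29.0
```

Contact came at about 0.037 with 3–4 N, which matches both buttons. I press a little further and hold.

Run:
```python
from h import *; import cv2
x=-.0985;y=.0005
bot.line_to(W(x,y,.0318),velocity=.02)
for i in range(5):
    o=bot.observe();print(o['ft_force'].round(2),o['tool_pos'][2].round(4),round(o['t'],2)); bot.pause(.8)
cv2.imwrite("pics/w6.png",bot.get_image("wrist")[:,:,::-1])
ims=[cv2.imread(f"pics/{p}.png")[130:380,160:400] for p in("w5","w6")]
cv2.imwrite("pics/cmp2.png",cv2.resize(cv2.hconcat(ims),None,fx=1.6,fy=1.6))
```

```text
[-0.94 -0.28  4.91] 0.0318 29.3
[-1.42 -0.39  4.92] 0.0318 30.1
[-1.26 -0.5   4.34] 0.0318 30.9
[-0.44  0.34  4.27] 0.0318 31.7
[-0.88  0.79  4.81] 0.0318 32.5
```

View pics/cmp2.png

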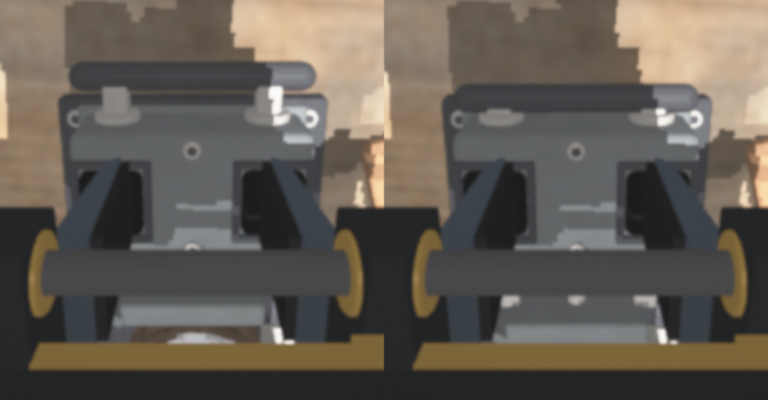

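Between frames the pull bar has moved up to the case, so the jaw has closed. I hold briefly to confirm it has stopped, then release.

Run:
```python
from h import *; import cv2
a=cv2.imread("pics/w6.png").astype(int)
bot.pause(.7); b=bot.get_image("wrist")[:,:,::-1].astype(int); print('moved px',(abs(a-b)[150:250,180:360].max(2)>40).sum())
x=-.0985;y=.0005
bot.line_to(W(x,y,.06),velocity=.05); bot.line_to(W(x,y,.14),velocity=.15)
bot.movep(W(-.13,-.10,.22),O(1))
im=bot.get_image("top")[165:270,235:365,::-1]
cv2.imwrite("pics/t7.png",cv2.resize(im,None,fx=5.5,fy=5.5,interpolation=cv2.INTER_CUBIC)); print(bot.observe()['t'])
```

```text
moved px 0
36.1417
```

View pics/t7.png

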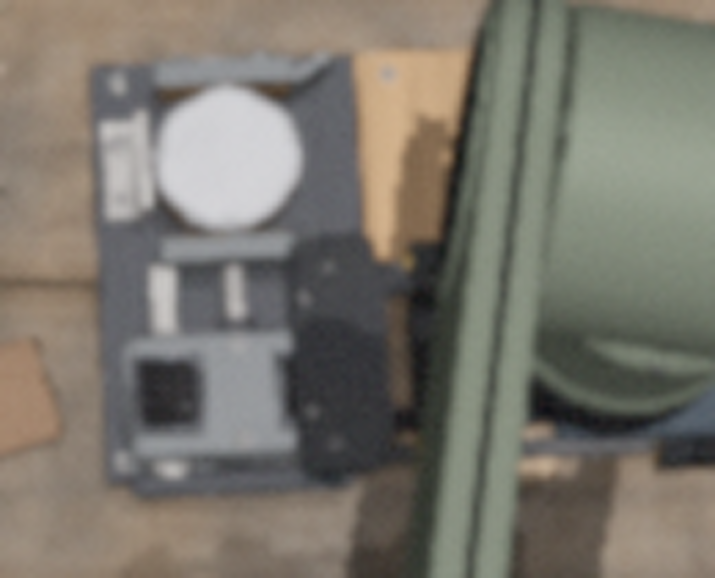

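The blank at crop (230,158) is gripped between both jaws and against the side stop, and the arm is clear.

```bash
python3 -c "
from station import bot
print(bot.job_done())"
```

```text
the job is handed in; nothing more can be done
None
```

I pushed the blank against the side stop, held both buttons until the jaw closed and stopped on it, then released and handed the job in at about 36 s of 48 s; no verdict came back.

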